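Set up a copper forming job on the workshop bench

TASK

Get the bench ready for forming the copper blank: stand the blue die ring in the middle of the round steel bench block, lay the copper blank centred on top of the die, and stand the red punch upright, wide foot down, on the middle of the blank. Set the green grease tin upright on the bench midway between the bench block and the wooden board, and lay the hammer along the middle of the board, its head on the black strip and its handle pointing back towards the robot. Never let the punch fall over, and leave the file, the jar and the angle iron where they are.

Things in the scene. Friction and masses are not known exactly. Their poses are not given: they have to be found in the camera images.
- block: TARGET, fixed: round steel bench block with a yellow painted rim and side band, 120 mm across and 30 mm high, flat top. Origin: centre of its underside, on the bench. Never turned: its x is the robot's x. It stands left or right of the wooden board, centre to centre 250 to 270 mm from it sideways.
- board: TARGET, fixed: pale wooden tool board, 170 (its x) x 100 (its y) mm, 15 mm thick, flat, with a black strip painted right across its far end: the strip is 36 mm wide along x and centred 55 mm from the board's centre on +x. Origin: centre of its underside; +x points away from the robot, to the strip end (turned up to 0.25 rad).
- die: Blue steel die ring: 54 mm outside, 28 mm bore, 24 mm high, lying flat, loose, about 250 g. Origin: centre of its underside.
- blank: Copper blank: flat round disc 44 mm across and 8 mm thick, lying flat, loose, about 100 g. Origin: centre of its underside.
- punch: Forming punch, steel with a red sleeve: 75 mm tall, standing, loose, about 220 g. Foot 28 mm across (the lowest 14 mm), red sleeve 23 mm across from 23 to 55 mm up, top 26 mm across, painted red. Origin: centre of its foot; z points up to the top.
- tin: Green grease tin, a closed round can 52 mm across and 55 mm high, standing on the bench, loose, about 150 g. Origin: centre of its underside.
- hammer: Hammer lying on its side, about 180 mm overall, 26 mm high, loose, about 350 g. Steel head 26 mm (x) x 80 mm (y), wooden handle 20 mm wide and 24 mm high. Origin: under the middle of the head; the handle runs from there to 163 mm along -x. Centre of mass about 25 mm from the origin along -x, on the handle; a good grip is 40 mm along -x.
- file: Bystander: flat file with orange handle, lying, 240 mm x 26 mm, 20 mm high, loose. Origin: on its underside near the middle; the handle is to -x.
- jar: Bystander: amber jar with a black cap, 60 mm across and 60 mm high, loose, at the side of the targets. Origin: centre of its underside.
- offcut: Bystander: dark angle-iron offcut, 50 x 70 mm, 60 mm high, loose, at the side of the targets. Origin: centre of its underside.
Mind the look-alikes: they are no part of the job. There is more than one size of the blank; the job needs the largest.

How it is judged:
By the outcome, as a careful person would: the job done as asked, in the order asked, and still so for the second after the job is handed in, with the robot touching nothing.
It also fails if it takes over 136 s, if anything falls off the work surface, if the arm or the gripper's body presses on something with over 40 N, if the wrist force passes 120 N, or if a joint passes its speed limit or range.

ROBOT

A 6-joint arm with a two-finger parallel gripper is mounted at the origin on the work surface. World frame = base frame: x ahead of the robot, y to its left, z up, the work surface at z = 0. Lengths are in mm, angles in rad, forces in N, time in s.
With the tool pointing down it reaches from about 350 to 875 mm from the base axis. Payload 4.2 kg.
Tool frame: the origin (TCP) lies midway between the tips of the shut fingers; the grasp point (between the pads) lies 19 mm behind it (arm.hold_point_z is the distance from the TCP to the grasp point, in mm); z points along the fingers, y is the line along which they close (so a half turn about z gives the same grasp; the last joint's range is limited). The gripper opens to 85 mm and grips with 20 to 120 N. Pads are 22 mm wide; open, the fingers measure 114 mm over their backs; the gripper's body (76 mm by 85 mm) begins 54 mm behind the grasp point. The pads swing forward as they close: fully open they stand 13 mm farther back than shut.
Start: joints at [-0.905, 0.385, 0.008, 0, -1.194, -0.259], TCP at [247.308, -573.967, 231.312] pointing down, gripper open.
Joint ranges: [-3.14, 3.14], [-1.21, 2.06], [-1.07, 1.41], [-3.16, 2.05], [-2.99, -0.16], [-3.1, 3.1]. Speed limits (rad/s): [2.79, 2.79, 3.14, 3.14, 3.14, 3.14].

INTERFACE

Orientations are given as a unit quaternion [x, y, z, w].
In Python, from bench import arm, vision gives the robot as it stands. The module is installed in compiled form; this text tells all that it offers.
- The arm moves only by the tool servo_tool, never from a script. Its argument "plan" is a list of rows, each a list of 7 numbers: the shift along the world's x, y, z each as a share of 300 mm, from -1 to 1, then the turn, a rotation vector about the world's x, y, z each as a share of 2 rad, from -1 to 1, then the opening, from 0 (shut) to 1 (fully open). A call has 1 to 20 rows; each row shifts and turns the commanded pose from where the row before left it; what a row does not reach is not made up. A row lasts 1/8 s, in which the tool goes at most 62.5 mm and 10.7 degrees, less where a joint would pass 70% of its speed; a pose out of reach is approached as far as the arm can. A call with a number of a shift or a turn outside -1 to 1 is refused whole. A call with a gripper value outside its range is refused whole. The fingers move at their own pace and stop on an object; the grip force is fixed at half the most. Time passes only in rows, so rows that do not move let the fingers close. It gives the time, the measured TCP pose, the force, the opening and the grip force at its end, in the units of the state.
- arm.read_state(): the state, without advancing time (a new reading comes with each control period).
- vision.get_image(name): name is "side" or "top"; returns a dict with "image" (420x560x3 uint8, red, green, blue), "z_map" (420x560 float32, mm along the optical axis (not along the pixel's ray), 0 where there is no reading), "K" (3x3 intrinsics, pixels), "world_to_cam" (4x4, takes a point from world to camera coordinates). Camera axes: x right, y down, z forward; pixel columns grow to the right and rows downward; lengths in mm; the calibration is good to about 2 mm. A picture is of the moment at which its call begins.
- arm.job_done(): hands the job in; it is judged then, once.
The state is a dict: "clock": time; "joints": joint angles; "joint_vel": joint speeds; "joint_efforts": joint torques, N m; "position": TCP position; "ee_rot": TCP orientation; "contact_force": force on the tool from outside, world axes, zero at the start; "wrist_torque": the same for the moment, N m; "gripper_width": finger opening in mm; "grasp_force": force on a finger pad.
Only numpy, scipy, OpenCV 4.12 (cv2) and the standard library are available. Lean on these libraries where they do the work, as an engineer would, in place of code of your own. Each camera call takes 0.05 s, during which the arm holds its last target. There are 200 camera calls.

## Working session

There is one attempt and no reset: what is moved stays moved. The work goes in short steps, Python scripts to look and compute and a tool call to move; the robot and the scene stay as the last step left them, time stands still between calls to the robot, and variables do not carry over. Pictures are saved under pics/ and viewed, at most 14 in all, crops included, and the job is handed in when it is done.

Besides the shell and the picture viewer there is one more tool, called after "Call:" in YAML: its name, and indented under it one key for each argument. servo_tool: Moves the arm, as the interface text tells. Its arguments: {"type":"object","properties":{"plan":{"type":"array"}},"required":["plan"]}

```bash
mkdir -p pics
cat > h.py <<'E'
import numpy as np,cv2
from bench import arm,vision
def grab(n,save=None):
    d=vision.get_image(n)
    if save: cv2.imwrite('pics/'+save,d['image'][:,:,::-1])
    return d
def cloud(d):
    "world xyz per pixel from the depth map"
    z=d['z_map'].astype(float);K=d['K'];v,u=np.indices(z.shape)
    c=np.stack([(u-K[0,2])/K[0,0]*z,(v-K[1,2])/K[1,1]*z,z,np.ones_like(z)],-1)
    w=(c@np.linalg.inv(d['world_to_cam']).T)[...,:3]; w[z==0]=np.nan
    return w
def ray(d,u,v,h):
    "pixel to world point on plane z=h"
    T=np.linalg.inv(d['world_to_cam']);K=d['K']
    r=T[:3,:3]@np.array([(u-K[0,2])/K[0,0],(v-K[1,2])/K[1,1],1]);o=T[:3,3]
    return o+r*(h-o[2])/r[2]
def proj(d,p):
    c=d['world_to_cam']@np.append(p,1);q=d['K']@c[:3];return q[:2]/q[2]
E
python3 - <<'E'
from h import *
for n in('top','side'):
    d=grab(n,n+'0.png');T=np.linalg.inv(d['world_to_cam']);print(n,T[:3,3].round(),T[:3,2].round(2),d['K'][0,0])
    np.savez(n+'0.npz',**d)
print(arm.read_state())
E
```

```text
top [ 308.   -3. 1182.] [ 0.18 -0.01 -0.98] 517.0758869374462
side [ 10. 643. 666.] [ 0.5  -0.63 -0.6 ] 438.6679379134568
{'clock': 0.1, 'joints': array([-9.05379928e-01,  3.85480300e-01,  6.75216430e-03, -3.95244644e-04,
       -1.19404045e+00, -2.58580677e-01]), 'joint_vel': array([-4.71949205e-04, -2.98662781e-03,  2.05809513e-03,  3.96140401e-03,
       -1.86180286e-04,  9.96691405e-05]), 'joint_efforts': array([-4.05154051e-04, -3.93318129e+01,  1.88930511e+01,  4.19795573e+00,
       -2.57896798e-03,  3.21890333e-06]), 'position': array([ 247.09652713, -573.50027954,  230.33246706]), 'ee_rot': array([-2.01946408e-01,  9.79396060e-01,  9.64622974e-04, -2.75122066e-04]), 'contact_force': array([ 0.29547675, -0.55278252,  0.76653787]), 'wrist_torque': array([-0.02343936,  0.00297256, -0.01734307]), 'grasp_force': 0.0, 'gripper_width': 85.14956137843255}
```

View pics/top0.png

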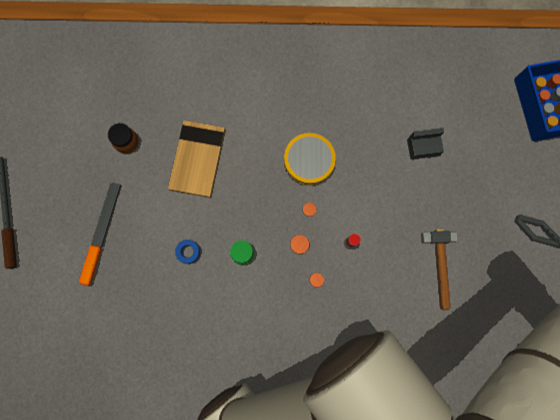

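View pics/side0.png

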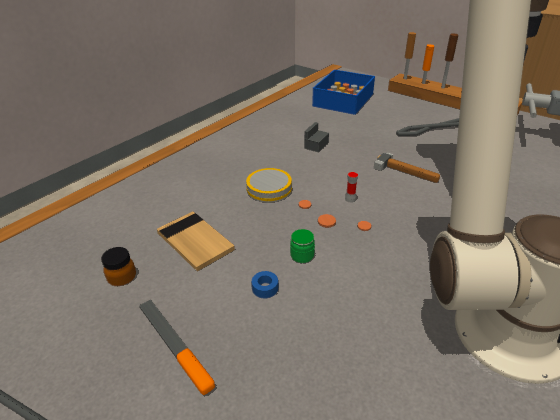

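The top view shows the block at (310,158), board (197,160) with its strip at the far end, die (187,251), tin (242,251), punch (354,240) and hammer head (440,238). The file (100,235), jar (123,138) and offcut (426,144) are bystanders. In the side view the punch stands at (352,186) and the die is at (265,284).
Possible blanks are the discs at (309,209), (300,244) and (317,280); (300,244) looks largest, which I'll check by measuring and in a crop. The only other hammer-like or blue things are the pliers (540,230) and the box (545,95), neither a real match.

```bash
cat >> h.py <<'E'
HSV={'blue':((100,120,60),(125,255,255)),'green':((45,100,40),(80,255,255)),'copper':((5,120,120),(14,220,255)),
'yellow':((20,140,120),(32,255,255)),'red':((172,150,80),(180,255,255)),'red2':((0,200,80),(3,255,255))}
def mask(d,c):
    h=cv2.cvtColor(d['image'],cv2.COLOR_RGB2HSV);m=cv2.inRange(h,*map(np.array,HSV[c]))
    if c=='red': m|=cv2.inRange(h,*map(np.array,HSV['red2']))
    return m
def blobs(m,amin=25):
    n,l,s,c=cv2.connectedComponentsWithStats(m)
    return [(l==i,s[i],c[i]) for i in range(1,n) if s[i,4]>=amin]
E
python3 - <<'E'
from h import *
D={n:dict(np.load(n+'0.npz')) for n in('top','side')}
for n,d in D.items():
    w=cloud(d)
    for c in('blue','green','copper','yellow','red'):
        for m,s,ce in blobs(mask(d,c)):
            p=w[m];p=p[~np.isnan(p[:,0])]
            zt=np.percentile(p[:,2],90)
            t=p[p[:,2]>zt-4]
            (x,y),r=cv2.minEnclosingCircle(t[:,:2].astype(np.float32))
            print(n,c,ce.round(),s[4],'ztop %.1f zmin %.1f'%(zt,p[:,2].min()),'circ %.1f %.1f d=%.1f'%(x,y,2*r),'mean',t.mean(0).round(1))
d=D['top'];w=cloud(d)
print('bench z',np.nanmedian(w[200:320,120:160,2]))
u,v=300,244
cv2.imwrite('pics/crop0.png',cv2.resize(d['image'][190:300,230:380,::-1],None,fx=5,fy=5))
E
```

```text
top blue [545.  94.] 644 ztop 71.2 zmin -3.8 circ 785.5 -636.8 d=179.7 mean [ 792.8 -610.    70.1]
top blue [187. 251.] 328 ztop 26.4 zmin -2.9 circ 422.5 193.7 d=53.1 mean [423.3 193.7  24.7]
top green [242. 252.] 455 ztop 58.0 zmin -3.2 circ 420.9 70.7 d=48.1 mean [420.7  70.7  56.4]
top copper [15.  3.] 78 ztop 7.4 zmin -0.9 circ 1035.5 648.1 d=73.4 mean [1034.2  648.7    5.7]
top copper [282.  14.] 6160 ztop 6.8 zmin -764.3 circ 1030.9 -13.0 d=1393.0 mean [1.0178e+03 1.0000e+00 5.0000e+00]
top copper [556.  79.] 56 ztop 38.7 zmin 30.6 circ 843.1 -668.8 d=24.7 mean [ 841.1 -668.1   36.8]
top copper [545.  95.] 67 ztop 38.8 zmin 30.6 circ 801.6 -637.0 d=22.8 mean [ 801.7 -636.4   36.9]
top copper [309. 209.] 149 ztop 8.8 zmin -0.3 circ 525.0 -81.8 d=30.7 mean [525.  -82.1   7.4]
top copper [299. 244.] 286 ztop 10.9 zmin -3.8 circ 443.8 -58.9 d=42.4 mean [443.7 -59.5   9.2]
top copper [443. 277.] 323 ztop 26.9 zmin 16.8 circ 374.8 -377.4 d=142.0 mean [ 374.7 -380.1   25.1]
top copper [316. 279.] 165 ztop 8.1 zmin -4.7 circ 363.6 -98.3 d=31.3 mean [363.9 -98.6   6.6]
top yellow [309.
[... 569 characters left out ...]
ide copper [304. 204.] 84 ztop 5.6 zmin -0.7 circ 523.9 -81.7 d=34.4 mean [523.7 -81.5   4.7]
side copper [326. 220.] 178 ztop 8.4 zmin 0.2 circ 442.9 -59.2 d=44.3 mean [442.6 -58.9   6.9]
side copper [364. 225.] 103 ztop 6.2 zmin -1.7 circ 364.2 -98.5 d=35.0 mean [362.5 -98.5   4.8]
side yellow [268. 181.] 275 ztop 30.5 zmin -2.4 circ 640.8 -81.5 d=122.1 mean [637.1 -76.1  29. ]
side yellow [266. 197.] 101 ztop 13.3 zmin 3.3 circ 623.4 -51.1 d=97.4 mean [612.5 -36.6  11.7]
side red [353. 174.] 39 ztop 74.9 zmin 71.0 circ 448.1 -176.6 d=23.9 mean [ 447.3 -176.6   74.1]
side red [351. 188.] 77 ztop 50.3 zmin 23.0 circ 443.3 -168.5 d=18.1 mean [ 443.  -166.7   50.1]
bench z 0.14566518751985313
```

View pics/crop0.png

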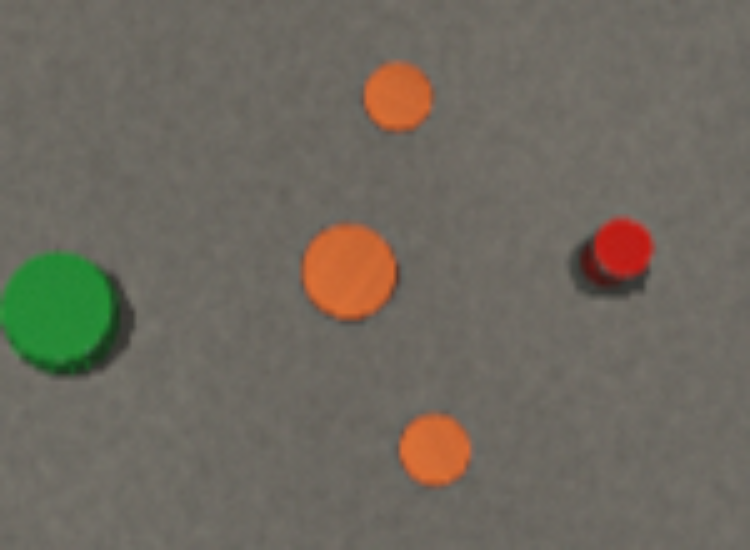

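The crop shows the disc at image (300,244) is clearly the largest (measured 42–44 mm against ~31–33 mm for the other two), so that is the blank. Next I measure the board and hammer.

Run:
```python
from h import *
D={n:dict(np.load(n+'0.npz')) for n in('top','side')}
def rect(p):
    return [np.round(a,3) for a in cv2.minAreaRect(p[:,:2].astype(np.float32))]
for n,d in D.items():
    w=cloud(d);X,Y,Z=w[...,0],w[...,1],w[...,2]
    b=(abs(X-640)<130)&(abs(Y-185)<95)&(Z>8)&(Z<25)
    h=(X>280)&(X<520)&(abs(Y+385)<70)&(Z>12)&(Z<32)
    hsv=cv2.cvtColor(d['image'],cv2.COLOR_RGB2HSV)
    for nm,m in(('board',b),('hammer',h)):
        m=max(blobs(m.astype(np.uint8)),key=lambda t:t[1][4])[0];p=w[m]
        print(n,nm,m.sum(),'z',np.median(p[:,2]).round(1),np.percentile(p[:,2],95).round(1),rect(p))
        if nm=='board':
            s=m&(hsv[...,2]<60); print(' strip',s.sum(),rect(w[s]))
        else:
            wd=m&(hsv[...,1]>110)&(hsv[...,2]>60); hd=m&(hsv[...,1]<70)
            hd=max(blobs(hd.astype(np.uint8)),key=lambda t:t[1][4])[0]
            q=w[wd]; print(' handle z',np.percentile(q[:,2],[50,90]).round(1),rect(q)); q=w[hd]; print(' head z',np.percentile(q[:,2],[50,90]).round(1),rect(q), q.mean(0).round(1))
```

```text
top board 3046 z 15.0 18.8 [array([641.629, 182.744]), array([101.34, 171.03]), np.float64(80.562)]
 strip 580 [array([697.351, 173.162]), array([100.279,  35.331]), np.float64(81.223)]
top hammer 1042 z 23.4 27.9 [array([ 392.476, -393.567]), array([178.576,  80.374]), np.float64(13.49)]
 handle z [23.3 26.3] [array([ 389.784, -380.008]), array([176.87 ,  20.878]), np.float64(2.387)]
 head z [24.4 27.7] [array([ 461.796, -377.694]), array([25.484, 81.419]), np.float64(2.673)] [ 461.1 -374.4   23.6]
side board 2266 z 13.4 15.4 [array([640.641, 182.059]), array([102.215, 172.758]), np.float64(80.508)]
 strip 369 [array([695.754, 171.37 ]), array([99.139, 35.762]), np.float64(79.311)]
side hammer 513 z 21.4 25.5 [array([ 392.579, -392.791]), array([178.778,  82.672]), np.float64(13.543)]
 handle z [20.7 24. ] [array([ 389.3  , -379.315]), array([180.706,  26.46 ]), np.float64(0.611)]
 head z [23.3 25.6] [array([ 460.67 , -376.041]), array([25.481, 83.123]), np.float64(0.815)] [ 458.9 -367.4   21.9]
```

The board is at (641,182), yaw about −0.165. The hammer is at (461,−377), yaw about +0.04. The remaining positions are die (422,194), blank (443,−59), punch (448,−175.5), tin (421,70) and block (641,−81). All heights match the text. I start with the die.

Call:
servo_tool:
  plan:
    - [0.12,0.1,-0.05,0,0,-0.0508,1]
    - [0.12,0.1,-0.05,0,0,-0.0508,1]
    - [0.12,0.1,-0.05,0,0,-0.0508,1]
    - [0.12,0.1,-0.05,0,0,-0.0508,1]
    - [0.0074,0.154,-0.0095,0,0,0,1]
    - [0.0074,0.154,-0.0095,0,0,0,1]
    - [0.0074,0.154,-0.0095,0,0,0,1]
    - [0.0074,0.154,-0.0095,0,0,0,1]
    - [0.0074,0.154,-0.0095,0,0,0,1]
    - [0.0074,0.154,-0.0095,0,0,0,1]
    - [0.0074,0.154,-0.0095,0,0,0,1]
    - [0.0074,0.154,-0.0095,0,0,0,1]
    - [0.0074,0.154,-0.0095,0,0,0,1]
    - [0.0074,0.154,-0.0095,0,0,0,1]
    - [0.0074,0.154,-0.0095,0,0,0,1]
    - [0.0074,0.154,-0.0095,0,0,0,1]
    - [0.0074,0.154,-0.0095,0,0,0,1]
    - [0.0074,0.154,-0.0095,0,0,0,1]
    - [0,0,0,0,0,0,1]
    - [0,0,0,0,0,0,1]

```text
clock: 2.6
position: [421.8, 192.5, 131.0]
ee_rot: [-0.0, 1.0, -0.0, -0.001]
contact_force: [-0.1, 0.4, 0.1]
gripper_width: 85.7
grasp_force: 0.0
```

Call:
servo_tool:
  plan:
    - [0,0.0043,-0.065,0,0,0,0.85]
    - [0,0,-0.065,0,0,0,0.85]
    - [0,0,-0.065,0,0,0,0.85]
    - [0,0,-0.065,0,0,0,0.85]
    - [0,0,-0.065,0,0,0,0.85]
    - [0,0,-0.065,0,0,0,0.85]
    - [0,0,-0.011,0,0,0,0.85]
    - [0,0,-0.011,0,0,0,0.85]
    - [0,0,-0.011,0,0,0,0.85]
    - [0,0,0,0,0,0,0.85]

```text
clock: 3.85
position: [422.5, 194.2, 4.8]
ee_rot: [-0.0, 1.0, 0.0, 0.0]
contact_force: [0.8, -0.6, -0.0]
gripper_width: 72.5
grasp_force: 0.0
```

Close and lift slightly.

Call:
servo_tool:
  plan:
    - [0,0,0,0,0,0,0.4]
    - [0,0,0,0,0,0,0.4]
    - [0,0,0,0,0,0,0.4]
    - [0,0,0,0,0,0,0.4]
    - [0,0,0,0,0,0,0.4]
    - [0,0,0,0,0,0,0.4]
    - [0,0,0,0,0,0,0.4]
    - [0,0,0,0,0,0,0.4]

```text
clock: 4.85
position: [422.5, 194.2, 5.5]
ee_rot: [-0.001, 1.0, 0.0, 0.0]
contact_force: [-2.3, -0.1, 8.0]
gripper_width: 52.2
grasp_force: 61.1
```

Call:
servo_tool:
  plan:
    - [0,0,0.0667,0,0,0,0.4]
    - [0,0,0.0667,0,0,0,0.4]
    - [0,0,0.0667,0,0,0,0.4]
    - [0,0,0.0667,0,0,0,0.4]
    - [0,0,0.0667,0,0,0,0.4]
    - [0.0607,-0.0764,0,0,0,0,0.4]
    - [0.0607,-0.0764,0,0,0,0,0.4]
    - [0.0607,-0.0764,0,0,0,0,0.4]
    - [0.0607,-0.0764,0,0,0,0,0.4]
    - [0.0607,-0.0764,0,0,0,0,0.4]
    - [0.0607,-0.0764,0,0,0,0,0.4]
    - [0.0607,-0.0764,0,0,0,0,0.4]
    - [0.0607,-0.0764,0,0,0,0,0.4]
    - [0.0607,-0.0764,0,0,0,0,0.4]
    - [0.0607,-0.0764,0,0,0,0,0.4]
    - [0.0607,-0.0764,0,0,0,0,0.4]
    - [0.0607,-0.0764,0,0,0,0,0.4]
    - [0,0,0,0,0,0,0.4]
    - [0,0,0,0,0,0,0.4]

```text
clock: 7.22
position: [639.9, -80.7, 103.7]
ee_rot: [0.0, 1.0, 0.0, -0.001]
contact_force: [0.7, 0.1, -2.7]
gripper_width: 52.2
grasp_force: 63.6
```

Run:
```python
from h import *
d=grab('side','s1.png');w=cloud(d)
for c in('blue','yellow'):
    for m,s,ce in blobs(mask(d,c)):
        p=w[m];p=p[~np.isnan(p[:,0])];print(c,ce.round(),s[4],np.percentile(p,[2,50,98],axis=0).round(1).tolist())
print(arm.read_state()['position'])
```

```text
blue [343.  92.] 1775 [[699.7, -808.6, 1.3], [786.7, -636.5, 42.0], [890.3, -584.9, 69.1]]
blue [271. 154.] 229 [[612.8, -102.6, 99.3], [624.3, -80.5, 115.4], [656.1, -55.8, 121.9]]
yellow [267. 181.] 227 [[584.1, -140.6, 26.0], [642.3, -72.3, 28.7], [701.3, -24.9, 31.5]]
yellow [269. 197.] 99 [[580.3, -94.4, 4.2], [603.6, -35.5, 9.2], [665.0, -21.1, 13.3]]
[639.97759759 -80.39873601 104.01891392]
```

View pics/s1.png

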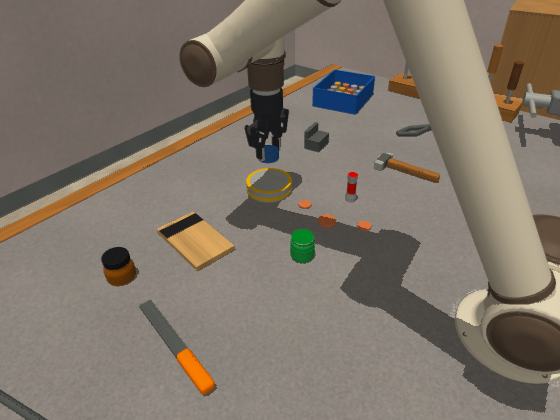

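The side view shows the die held level at (271,154), just above the block at (268,185). I lower it.

Call:
servo_tool:
  plan:
    - [0.0037,-0.001,-0.04,0,0,0,0.4]
    - [0,0,-0.05,0,0,0,0.4]
    - [0,0,-0.05,0,0,0,0.4]
    - [0,0,-0.04,0,0,0,0.4]
    - [0,0,-0.02,0,0,0,0.4]
    - [0,0,-0.01,0,0,0,0.4]
    - [0,0,-0.008,0,0,0,0.4]
    - [0,0,-0.005,0,0,0,0.4]
    - [0,0,-0.003,0,0,0,0.4]
    - [0,0,0,0,0,0,0.4]

```text
clock: 8.52
position: [642.1, -81.2, 36.9]
ee_rot: [-0.0, 1.0, 0.0, 0.0]
contact_force: [0.2, -0.1, -1.8]
gripper_width: 52.3
grasp_force: 63.6
```

Call:
servo_tool:
  plan:
    - [-0.0025,0,-0.003,0,0,0,0.4]
    - [0,0,-0.003,0,0,0,0.4]
    - [0,0,0,0,0,0,0.4]

```text
clock: 8.9
position: [641.3, -81.2, 35.7]
ee_rot: [-0.0, 1.0, -0.0, 0.0]
contact_force: [-2.2, 0.6, 1.9]
gripper_width: 52.0
grasp_force: 64.0
```

Call:
servo_tool:
  plan:
    - [0,0,0,0,0,0,0.8]
    - [0,0,0,0,0,0,0.8]
    - [0,0,0,0,0,0,0.8]
    - [0,0,0.04,0,0,0,0.8]
    - [0,0,0.06,0,0,0,0.7]
    - [0,0,0.1,0,0,0,0.7]
    - [0,0,0.1,0,0,0,0.7]
    - [-0.11,0.0122,0,0,0,0,0.7]
    - [-0.11,0.0122,0,0,0,0,0.7]
    - [-0.11,0.0122,-0.04,0,0,0,0.7]
    - [-0.11,0.0122,-0.08,0,0,0,0.7]
    - [-0.11,0.0122,-0.08,0,0,0,0.7]
    - [-0.11,0.0122,-0.08,0,0,0,0.7]
    - [0,0,0,0,0,0,0.7]
    - [0,0,0,0,0,0,0.7]

```text
clock: 10.78
position: [445.2, -58.9, 42.4]
ee_rot: [-0.001, 1.0, 0.0, 0.002]
contact_force: [0.5, 0.8, 0.1]
gripper_width: 59.9
grasp_force: 0.0
```

```bash
cat >> h.py <<'E'
def circ(d,c,box,band=4):
    "top-face circle of coloured blob in world box (x0,x1,y0,y1)"
    w=cloud(d);b=(w[...,0]>box[0])&(w[...,0]<box[1])&(w[...,1]>box[2])&(w[...,1]<box[3])
    p=w[(mask(d,c)>0)&b]
    if len(p)<20: return None
    zt=np.percentile(p[:,2],90);t=p[p[:,2]>zt-band]
    (x,y),r=cv2.minEnclosingCircle(t[:,:2].astype(np.float32));return np.round([x,y,zt,2*r,len(t)],1)
BL=(560,720,-160,0)
E
python3 - <<'E'
from h import *
for n in('top','side'):
    d=grab(n);print(n,'die',circ(d,'blue',BL),'blk',circ(d,'yellow',BL),'blank',circ(d,'copper',(400,490,-110,-10)))
E
```

```text
top die [640.9 -80.   56.9  53.1 208. ] blk [641.7 -80.8  33.  119.2 377. ] blank None
side die [641.  -79.6  53.2  55.  144. ] blk [639.5 -81.1  30.1 124.  230. ] blank None
```

Call:
servo_tool:
  plan:
    - [-0.0065,-0.001,-0.05,0,0,0,0.68]
    - [0,0,-0.05,0,0,0,0.68]
    - [0,0,-0.02,0,0,0,0.68]
    - [0,0,-0.0067,0,0,0,0.68]
    - [0,0,-0.0067,0,0,0,0.68]
    - [0,0,0,0,0,0,0.68]

```text
clock: 11.62
position: [441.6, -59.5, 1.2]
ee_rot: [-0.0, 1.0, 0.0, 0.0]
contact_force: [-0.4, -0.2, 0.4]
gripper_width: 57.9
grasp_force: 0.0
```

Call:
servo_tool:
  plan:
    - [0.005,0,0.005,0,0,0,0.6]
    - [0,0,0,0,0,0,0.55]
    - [0,0,0,0,0,0,0.5]
    - [0,0,0,0,0,0,0.45]
    - [0,0,0,0,0,0,0.4]
    - [0,0,0,0,0,0,0.35]
    - [0,0,0,0,0,0,0.35]
    - [0,0,0,0,0,0,0.35]

```text
clock: 12.62
position: [443.2, -59.5, 3.4]
ee_rot: [-0.0, 1.0, 0.0, 0.0]
contact_force: [-2.5, 1.1, 9.2]
gripper_width: 40.0
grasp_force: 59.2
```

Call:
servo_tool:
  plan:
    - [0,0,0.02,0,0,0,0.35]
    - [0,0,0.06,0,0,0,0.35]
    - [0,0,0.1,0,0,0,0.35]
    - [0,0,0.1,0,0,0,0.35]
    - [0,0,0.1,0,0,0,0.35]
    - [0,0,0,0,0,0,0.35]
    - [0,0,0,0,0,0,0.35]

```text
clock: 13.5
position: [441.9, -59.6, 115.7]
ee_rot: [0.0, 1.0, 0.0, -0.001]
contact_force: [-1.4, 0.6, -0.8]
gripper_width: 40.0
grasp_force: 60.5
```

Run:
```python
from h import *
d=grab('side');st=arm.read_state();u,v=proj(d,st['position']).astype(int)
print(u,v,st['position'],st['gripper_width'],circ(d,'copper',(400,490,-110,-10),8))
w=cloud(d);b=(abs(w[...,0]-443)<40)&(abs(w[...,1]+59)<40)&(mask(d,'copper')>0);p=w[b];print(len(p),np.percentile(p,[2,50,98],axis=0).round(1))
cv2.imwrite('pics/c2.png',cv2.resize(d['image'][v-60:v+40,u-65:u+65,::-1],None,fx=5,fy=5))
```

```text
329 181 [441.72905507 -59.68063352 115.36376253] 39.657708531962406 None
12 [[422.8 -53.7 110.5]
 [427.  -44.3 117.1]
 [431.5 -40.9 120.3]]
```

View pics/c2.png

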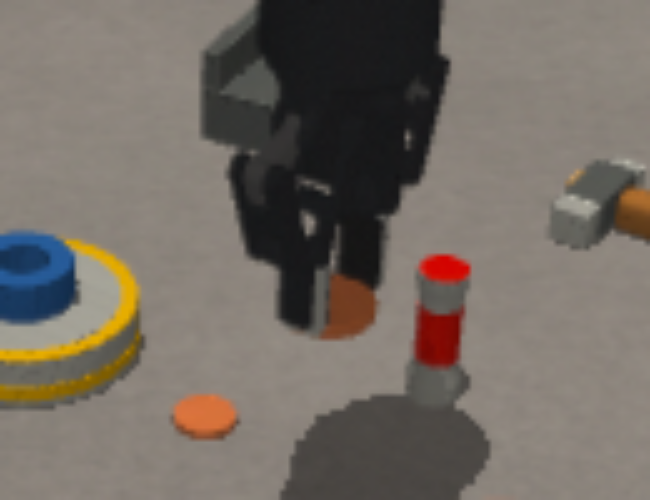

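The crop shows the disc at (350,305), held level between the fingers, consistent with the size and ellipse expected. The die sits centred on the block at lower left. I carry the blank over.

Call:
servo_tool:
  plan:
    - [0.083,-0.0086,0,0,0,0,0.35]
    - [0.083,-0.0086,0,0,0,0,0.35]
    - [0.083,-0.0086,0,0,0,0,0.35]
    - [0.083,-0.0086,0,0,0,0,0.35]
    - [0.083,-0.0086,0,0,0,0,0.35]
    - [0.083,-0.0086,0,0,0,0,0.35]
    - [0.083,-0.0086,0,0,0,0,0.35]
    - [0.083,-0.0086,0,0,0,0,0.35]
    - [0,0,-0.06,0,0,0,0.35]
    - [0,0,-0.06,0,0,0,0.35]
    - [0,0,-0.04,0,0,0,0.35]
    - [0,0,-0.01,0,0,0,0.35]
    - [0,0,0,0,0,0,0.35]

```text
clock: 15.18
position: [642.0, -80.2, 65.6]
ee_rot: [-0.0, 1.0, -0.0, 0.0]
contact_force: [0.4, -0.7, -0.6]
gripper_width: 40.1
grasp_force: 60.5
```

Call:
servo_tool:
  plan:
    - [-0.003,0,-0.01,0,0,0,0.35]
    - [0,0,-0.008,0,0,0,0.35]
    - [0,0,-0.005,0,0,0,0.35]
    - [0,0,0,0,0,0,0.35]

```text
clock: 15.68
position: [641.1, -80.2, 58.5]
ee_rot: [-0.0, 1.0, -0.0, -0.0]
contact_force: [-0.6, 0.6, -1.1]
gripper_width: 39.9
grasp_force: 60.5
```

Run:
```python
from h import *
d=grab('side');u,v=proj(d,np.array([641,-80,50])).astype(int)
cv2.imwrite('pics/c3.png',cv2.resize(d['image'][v-60:v+40,u-65:u+65,::-1],None,fx=5,fy=5))
print(arm.read_state()['contact_force'])
```

```text
[ 0.09442584  0.30658498 -1.25887955]
```

View pics/c3.png

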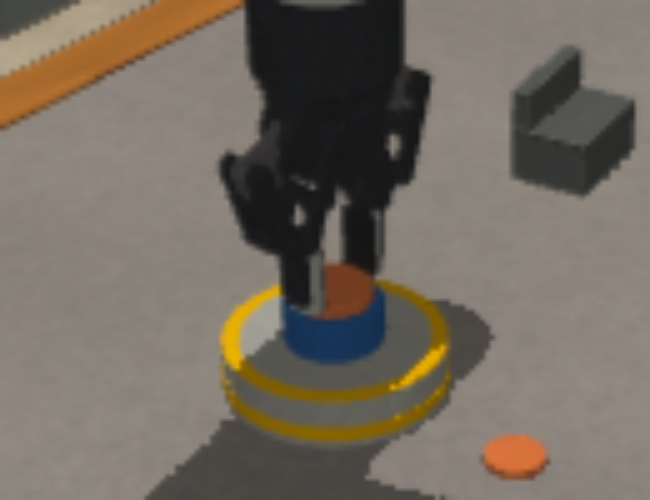

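The crop shows the blank level at (345,290), just touching the die top and centred. I lower the last 1 mm, release it, and move above the punch.

Call:
servo_tool:
  plan:
    - [0,0,-0.003,0,0,0,0.35]
    - [0,0,-0.002,0,0,0,0.35]
    - [0,0,0,0,0,0,0.35]
    - [0,0,0,0,0,0,0.7]
    - [0,0,0,0,0,0,0.7]
    - [0,0,0,0,0,0,0.7]
    - [0,0,0.04,0,0,0,0.7]
    - [0,0,0.08,0,0,0,0.7]
    - [0,0,0.1,0,0,0,0.7]
    - [0,0,0.08,0,0,0,0.7]
    - [-0.107,-0.053,0,0,0,0,0.7]
    - [-0.107,-0.053,0,0,0,0,0.7]
    - [-0.107,-0.053,0,0,0,0,0.7]
    - [-0.107,-0.053,0,0,0,0,0.7]
    - [-0.107,-0.053,0,0,0,0,0.7]
    - [-0.107,-0.053,0,0,0,0,0.7]
    - [0,0,0,0,0,0,0.7]
    - [0,0,0,0,0,0,0.7]

```text
clock: 17.98
position: [449.4, -175.7, 148.0]
ee_rot: [-0.0, 1.0, -0.0, 0.001]
contact_force: [0.6, 0.2, 0.0]
gripper_width: 59.7
grasp_force: 0.0
```

Run:
```python
from h import *
for n in('top','side'):
    d=grab(n);print(n,'blank',circ(d,'copper',BL),'die',circ(d,'blue',BL,12),'punch',circ(d,'red',(400,500,-220,-130)))
```

```text
top blank [641.7 -79.3  64.6  42.2 196. ] die [641.1 -80.3  57.2  53.1  99. ] punch None
side blank [640.1 -78.5  61.8  46.3 124. ] die [637.1 -77.3  52.3  52.5 110. ] punch [ 447.1 -176.5   74.6   23.3   35. ]
```

Call:
servo_tool:
  plan:
    - [-0.003,0,-0.08,0,0,0,0.7]
    - [0,0,-0.1,0,0,0,0.7]
    - [0,0,-0.1,0,0,0,0.7]
    - [0,0,-0.08,0,0,0,0.7]
    - [0,0,-0.04,0,0,0,0.7]
    - [0,0,-0.02,0,0,0,0.6]
    - [0,0,0,0,0,0,0.5]
    - [0,0,0,0,0,0,0.45]

```text
clock: 19.08
position: [448.3, -175.6, 21.8]
ee_rot: [-0.0, 1.0, -0.0, 0.001]
contact_force: [0.4, -0.4, -0.3]
gripper_width: 38.5
grasp_force: 0.0
```

Run:
```python
from h import *
d=grab('side');u,v=proj(d,np.array([448,-175.5,40])).astype(int)
cv2.imwrite('pics/c4.png',cv2.resize(d['image'][v-50:v+50,u-65:u+65,::-1],None,fx=5,fy=5))
s=arm.read_state();print(s['position'],s['gripper_width'],s['contact_force'])
```

```text
[ 448.24255069 -175.63891478   21.8082691 ] 38.708890993644175 [-0.07172003  0.37535319 -0.32685628]
```

View pics/c4.png

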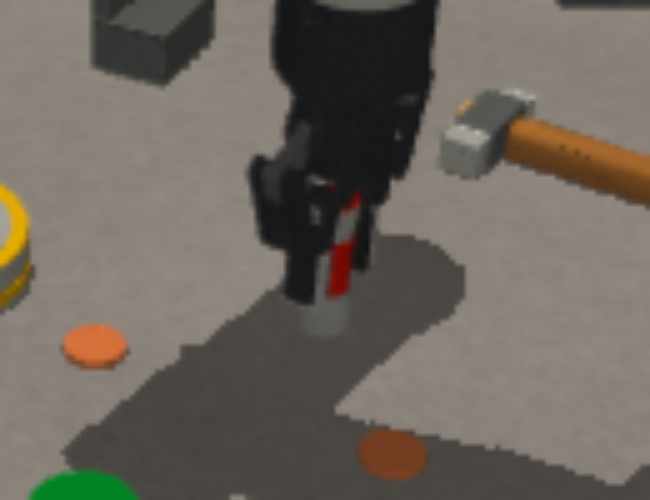

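The crop shows the punch standing between the pads, foot at (325,315), sleeve at (340,265), with both fingers clear. I close slowly.

Call:
servo_tool:
  plan:
    - [0,0,0,0,0,0,0.4]
    - [0,0,0,0,0,0,0.37]
    - [0,0,0,0,0,0,0.34]
    - [0,0,0,0,0,0,0.32]
    - [0,0,0,0,0,0,0.3]
    - [0,0,0,0,0,0,0.28]
    - [0,0,0,0,0,0,0.26]
    - [0,0,0,0,0,0,0.22]
    - [0,0,0,0,0,0,0.15]
    - [0,0,0,0,0,0,0.1]
    - [0,0,0,0,0,0,0.1]

```text
clock: 20.5
position: [447.6, -175.5, 21.1]
ee_rot: [-0.0, 1.0, 0.0, 0.0]
contact_force: [-0.3, 2.0, 2.6]
gripper_width: 20.9
grasp_force: 59.0
```

Call:
servo_tool:
  plan:
    - [0,0,0.02,0,0,0,0.1]
    - [0,0,0.06,0,0,0,0.1]
    - [0,0,0.08,0,0,0,0.1]
    - [0,0,0.08,0,0,0,0.1]
    - [0,0,0.06,0,0,0,0.1]
    - [0,0,0.03,0,0,0,0.1]
    - [0.03,0.015,0,0,0,0,0.1]
    - [0.06,0.03,0,0,0,0,0.1]
    - [0.08,0.04,0,0,0,0,0.1]
    - [0.08,0.04,0,0,0,0,0.1]
    - [0.08,0.04,0,0,0,0,0.1]
    - [0.08,0.04,0,0,0,0,0.1]
    - [0.08,0.04,0,0,0,0,0.1]
    - [0.07,0.035,0,0,0,0,0.1]
    - [0.05,0.025,0,0,0,0,0.1]
    - [0.03,0.015,0,0,0,0,0.1]
    - [0,0,0,0,0,0,0.1]
    - [0,0,0,0,0,0,0.1]

```text
clock: 22.75
position: [638.9, -79.8, 119.9]
ee_rot: [0.0, 1.0, 0.0, -0.0]
contact_force: [0.9, 0.0, -3.4]
gripper_width: 20.8
grasp_force: 59.3
```

Run:
```python
from h import *
d=grab('side','s5.png');s=arm.read_state();print(s['position'],s['gripper_width'])
u,v=proj(d,np.array([641,-80,90])).astype(int)
cv2.imwrite('pics/c5.png',cv2.resize(d['image'][v-50:v+50,u-65:u+65,::-1],None,fx=5,fy=5))
print('blank',circ(d,'copper',BL))
w=cloud(d)
b=(abs(w[...,0]-641)<45)&(abs(w[...,1]+80)<45)&(w[...,2]>90)&(w[...,2]<112);p=w[b];h=cv2.cvtColor(d['image'],cv2.COLOR_RGB2HSV)[b]
k=h[:,2]>70;print(np.c_[p[k],h[k]][::8].round(0))
# predicted pixels of foot axis if vertical under TCP
for z in (99,113,128,150):print(z,(proj(d,np.array([s['position'][0],s['position'][1],z]))-[u-65,v-50])*5)
```

```text
[638.93718572 -79.9634118  120.1281911 ] 20.91431139955383
blank None
[[648. -72. 109.  21.  20.  89.]
 [639. -65. 109.  19.  23.  88.]
 [626. -81. 106.  25.  18.  85.]
 [630. -74. 106.  26.  19.  93.]
 [633. -65. 106.  21.  19.  92.]
 [637. -63. 102.  26.  22.  93.]
 [624. -78. 100.  26.  20.  89.]]
99 [329.6253146  235.99383676]
113 [328.75807714 211.8002468 ]
128 [327.81412924 185.46664245]
150 [326.4012618  146.05144543]
```

View pics/c5.png

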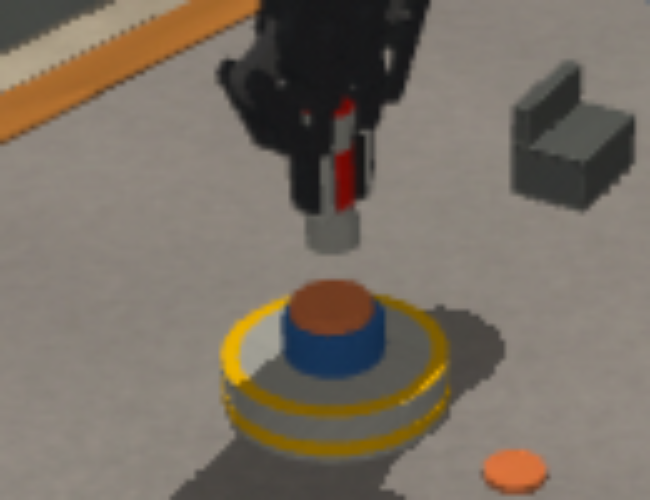

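The crop shows the punch hanging upright with its foot at (332,238) and the blank centred on the die at (333,306). I lower it gently.

Call:
servo_tool:
  plan:
    - [0.005,0,-0.02,0,0,0,0.1]
    - [0,0,-0.04,0,0,0,0.1]
    - [0,0,-0.03,0,0,0,0.1]
    - [0,0,-0.015,0,0,0,0.1]
    - [0,0,-0.008,0,0,0,0.1]
    - [0,0,-0.004,0,0,0,0.1]
    - [0,0,0,0,0,0,0.1]
    - [0,0,0,0,0,0,0.1]

```text
clock: 23.8
position: [641.3, -79.6, 85.3]
ee_rot: [-0.0, 1.0, 0.0, 0.0]
contact_force: [0.2, 0.0, -3.9]
gripper_width: 21.1
grasp_force: 59.3
```

Call:
servo_tool:
  plan:
    - [0,0,-0.003,0,0,0,0.1]
    - [0,0,-0.003,0,0,0,0.1]
    - [0,0,-0.003,0,0,0,0.1]
    - [0,0,0,0,0,0,0.1]

```text
clock: 24.3
position: [641.2, -79.6, 83.2]
ee_rot: [-0.0, 1.0, -0.0, 0.0]
contact_force: [-2.5, 0.8, 2.5]
gripper_width: 21.1
grasp_force: 59.5
```

Call:
servo_tool:
  plan:
    - [0,0,0,0,0,0,0.25]
    - [0,0,0,0,0,0,0.3]
    - [0,0,0,0,0,0,0.35]
    - [0,0,0,0,0,0,0.45]
    - [0,0,0,0,0,0,0.6]
    - [0,0,0,0,0,0,0.7]
    - [0,0,0,0,0,0,0.7]
    - [0,0,0.03,0,0,0,0.7]
    - [0,0,0.06,0,0,0,0.7]
    - [0,0,0.08,0,0,0,0.7]
    - [0,0,0.08,0,0,0,0.7]
    - [-0.1,0.07,0,0,0,0,0.85]
    - [-0.1,0.07,0,0,0,0,0.85]
    - [-0.1,0.07,0,0,0,0,0.85]
    - [-0.1,0.07,0,0,0,0,0.85]
    - [-0.1,0.07,-0.02,0,0,0,0.85]
    - [-0.1,0.07,-0.03,0,0,0,0.85]
    - [-0.1,0.07,-0.03,0,0,0,0.85]
    - [-0.033,0.01,-0.03,0,0,0,0.85]
    - [0,0,0,0,0,0,0.85]
    - [0,0,0,0,0,0,0.85]

```text
$.plan: bad value
```

Call:
servo_tool:
  plan:
    - [0,0,0,0,0,0,0.25]
    - [0,0,0,0,0,0,0.3]
    - [0,0,0,0,0,0,0.35]
    - [0,0,0,0,0,0,0.45]
    - [0,0,0,0,0,0,0.6]
    - [0,0,0,0,0,0,0.7]
    - [0,0,0,0,0,0,0.7]
    - [0,0,0.03,0,0,0,0.7]
    - [0,0,0.06,0,0,0,0.7]
    - [0,0,0.08,0,0,0,0.7]
    - [0,0,0.08,0,0,0,0.7]
    - [0,0,0,0,0,0,0.7]

```text
clock: 25.8
position: [642.9, -79.6, 161.2]
ee_rot: [-0.0, 1.0, 0.0, 0.004]
contact_force: [0.8, -0.6, -0.7]
gripper_width: 59.8
grasp_force: 0.0
```

Call:
servo_tool:
  plan:
    - [-0.1,0.07,0,0,0,0,0.85]
    - [-0.1,0.07,0,0,0,0,0.85]
    - [-0.1,0.07,0,0,0,0,0.85]
    - [-0.1,0.07,0,0,0,0,0.85]
    - [-0.1,0.07,-0.02,0,0,0,0.85]
    - [-0.1,0.07,-0.03,0,0,0,0.85]
    - [-0.1,0.07,-0.03,0,0,0,0.85]
    - [-0.033,0.01,-0.03,0,0,0,0.85]
    - [0,0,0,0,0,0,0.85]
    - [0,0,0,0,0,0,0.85]

```text
clock: 27.05
position: [422.3, 70.4, 124.5]
ee_rot: [0.0, 1.0, 0.0, 0.0]
contact_force: [-0.2, 0.1, 1.1]
gripper_width: 72.4
grasp_force: 0.0
```

Run:
```python
from h import *
for n in('top','side'):
    d=grab(n);print(n,'punch',circ(d,'red',BL),'blank',circ(d,'copper',BL),'blk',circ(d,'yellow',BL),'tin',circ(d,'green',(370,470,20,120)))
```

```text
top punch [641.1 -78.7 139.1  23.6  78. ] blank [641.7 -79.3  64.5  41.8  62. ] blk [641.6 -80.7  33.  119.1 360. ] tin [394.2  51.6 127.9  30.3  11. ]
side punch [641.6 -75.5 135.9  24.9  20. ] blank [639.  -76.4  61.9  40.7  53. ] blk [640.1 -80.7  30.  121.7 152. ] tin [420.1  70.3  55.2  50.1 265. ]
```

The punch stands on the blank (top at about 137 mm). Next is the tin.

Call:
servo_tool:
  plan:
    - [-0.004,0,-0.06,0,0,0,0.85]
    - [0,0,-0.08,0,0,0,0.85]
    - [0,0,-0.08,0,0,0,0.85]
    - [0,0,-0.08,0,0,0,0.85]
    - [0,0,-0.05,0,0,0,0.85]
    - [0,0,-0.025,0,0,0,0.85]
    - [0,0,0,0,0,0,0.75]
    - [0,0,0,0,0,0,0.65]
    - [0,0,0,0,0,0,0.55]
    - [0,0,0,0,0,0,0.45]
    - [0,0,0,0,0,0,0.45]
    - [0,0,0,0,0,0,0.45]

```text
clock: 28.65
position: [420.7, 70.7, 12.6]
ee_rot: [-0.0, 1.0, 0.0, 0.001]
contact_force: [-0.4, -0.7, 6.0]
gripper_width: 50.2
grasp_force: 62.7
```

Call:
servo_tool:
  plan:
    - [0,0,0.03,0,0,0,0.45]
    - [0,0,0.07,0,0,0,0.45]
    - [0,0,0.07,0,0,0,0.45]
    - [0,0,0.03,0,0,0,0.45]
    - [0.05,-0.0065,0,0,0,0,0.45]
    - [0.08,-0.0065,0,0,0,0,0.45]
    - [0.1,-0.0065,0,0,0,0,0.45]
    - [0.1,-0.0065,0,0,0,0,0.45]
    - [0.1,-0.0065,0,0,0,0,0.45]
    - [0.1,-0.0065,0,0,0,0,0.45]
    - [0.1,-0.0065,0,0,0,0,0.45]
    - [0.064,-0.0065,0,0,0,0,0.45]
    - [0.04,-0.0065,0,0,0,0,0.45]
    - [0,-0.0065,0,0,0,0,0.45]
    - [0,0,-0.06,0,0,0,0.45]
    - [0,0,-0.07,0,0,0,0.45]
    - [0,0,-0.04,0,0,0,0.45]
    - [0,0,-0.015,0,0,0,0.45]
    - [0,0,-0.008,0,0,0,0.45]
    - [0,0,0,0,0,0,0.45]

```text
clock: 31.15
position: [640.5, 51.0, 14.3]
ee_rot: [-0.0, 1.0, 0.0, 0.0]
contact_force: [0.2, -0.6, -1.8]
gripper_width: 50.0
grasp_force: 62.6
```

Lower the last bit, release and retreat up and back toward the hammer.

Call:
servo_tool:
  plan:
    - [0,0,-0.003,0,0,0,0.45]
    - [0,0,-0.003,0,0,0,0.45]
    - [0,0,0,0,0,0,0.45]
    - [0,0,0,0,0,0,0.65]
    - [0,0,0,0,0,0,0.8]
    - [0,0,0,0,0,0,0.8]
    - [0,0,0.05,0,0,0,0.8]
    - [0,0,0.08,0,0,0,0.8]
    - [0,0,0.1,0,0,0,0.8]
    - [0,0,0.1,0,0,0,0.8]
    - [-0.09,0,0.08,0,0,0,0.8]
    - [-0.12,0,0,0,0,0,0.8]
    - [-0.12,0,0,0,0,0,0.7]

```text
clock: 32.78
position: [540.6, 51.0, 136.6]
ee_rot: [-0.0, 1.0, 0.0, 0.001]
contact_force: [-0.8, -0.3, -0.3]
gripper_width: 59.9
grasp_force: 0.0
```

Call:
servo_tool:
  plan:
    - [-0.041,-0.14,0,0,0,0,0.7]
    - [-0.041,-0.14,0,0,0,0,0.7]
    - [-0.041,-0.14,0,0,0,0,0.7]
    - [-0.041,-0.14,0,0,0,0,0.7]
    - [-0.041,-0.14,0,0,0,0,0.6]
    - [-0.041,-0.14,0,0,0,0,0.6]
    - [-0.041,-0.14,0,0,0,0,0.6]
    - [-0.041,-0.14,0,0,0,0,0.6]
    - [-0.041,-0.14,-0.03,0,0,0.005,0.6]
    - [-0.03,-0.17,-0.06,0,0,0.015,0.6]
    - [0,0,0,0,0,0,0.6]
    - [0,0,0,0,0,0,0.6]

```text
clock: 34.28
position: [421.5, -378.3, 108.7]
ee_rot: [-0.02, 1.0, -0.0, 0.0]
contact_force: [0.3, 0.3, 0.3]
gripper_width: 51.3
grasp_force: 0.0
```

Run:
```python
from h import *
for n in('top','side'):
    d=grab(n,n+'6.png');print(n,'punch',circ(d,'red',BL),'tin',circ(d,'green',(590,700,0,100)))
```

```text
top punch [641.5 -79.2 139.4  22.4  74. ] tin [640.7  51.5  57.9  48.2 265. ]
side punch [640.6 -80.5 136.3  24.1  35. ] tin [640.9  49.1  54.7  51.7 186. ]
```

View pics/top6.png

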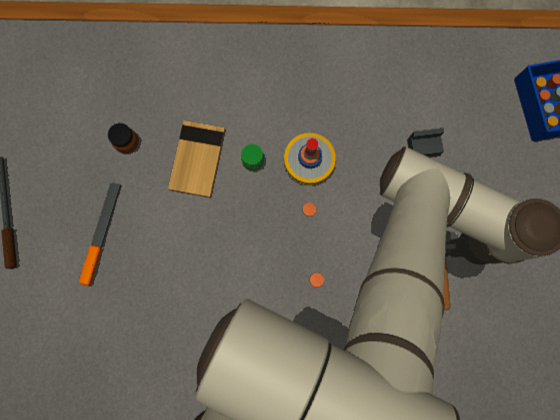

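The top view shows the stack upright at (310,155) and the tin at (252,156) midway between board and block, with bystanders unmoved. I grasp the hammer now.

Call:
servo_tool:
  plan:
    - [0,0,-0.06,0,0,0,0.6]
    - [0,0,-0.08,0,0,0,0.6]
    - [0,0,-0.08,0,0,0,0.6]
    - [0,0,-0.07,0,0,0,0.6]
    - [0,0,-0.03,0,0,0,0.6]
    - [0,0,-0.02,0,0,0,0.6]
    - [0,0,-0.007,0,0,0,0.6]
    - [0,0,0,0,0,0,0.5]
    - [0,0,0,0,0,0,0.4]
    - [0,0,0,0,0,0,0.3]
    - [0,0,0,0,0,0,0.2]
    - [0,0,0,0,0,0,0.1]
    - [0,0,0,0,0,0,0.05]
    - [0,0,0,0,0,0,0.05]

```text
clock: 36.12
position: [422.0, -378.7, 4.6]
ee_rot: [-0.02, 1.0, -0.001, 0.001]
contact_force: [-0.2, -2.5, 5.4]
gripper_width: 18.7
grasp_force: 60.4
```

Call:
servo_tool:
  plan:
    - [0,0,0.02,0,0,0,0.05]
    - [0,0,0.05,0,0,0,0.05]
    - [0,0,0.08,0,0,0,0.05]
    - [0,0,0.08,0,0,0,0.05]
    - [0,0,0.06,0,0,0,0.05]
    - [0,0,0.03,0,0,0,0.05]
    - [0.02,0.06,0,0,0,0,0.05]
    - [0.02,0.1,0,0,0,0,0.05]
    - [0.02,0.12,0,0,0,0,0.05]
    - [0.02,0.12,0,0,0,0,0.05]
    - [0.02,0.12,0,0,0,0,0.05]
    - [0.02,0.12,0,0,0,0,0.05]
    - [0.02,0.12,0,0,0,0,0.05]
    - [0.02,0.12,0,0,0,0,0.05]
    - [0.02,0.12,0,0,0,0,0.05]
    - [0.02,0.12,0,0,0,0,0.05]
    - [0,0.12,0,0,0,0,0.05]
    - [0,0.12,0,0,0,0,0.05]
    - [0,0.06,0,0,0,0,0.05]
    - [0,0,0,0,0,0,0.05]

```text
clock: 38.62
position: [480.9, 49.0, 99.5]
ee_rot: [-0.021, 1.0, -0.0, -0.001]
contact_force: [0.4, -0.1, -3.6]
gripper_width: 18.8
grasp_force: 59.3
```

Call:
servo_tool:
  plan:
    - [0.02,0.05,0,0,0,-0.01,0.05]
    - [0.04,0.08,0,0,0,-0.02,0.05]
    - [0.06,0.08,0,0,0,-0.025,0.05]
    - [0.08,0.08,0,0,0,-0.025,0.05]
    - [0.09,0.07,0,0,0,-0.0225,0.05]
    - [0.09,0.05,0,0,0,0,0.05]
    - [0.09,0.026,0,0,0,0,0.05]
    - [0.07,0,0,0,0,0,0.05]
    - [0.045,0,0,0,0,0,0.05]
    - [0,0,0,0,0,0,0.05]
    - [0,0,-0.06,0,0,0,0.05]
    - [0,0,-0.07,0,0,0,0.05]
    - [0,0,-0.05,0,0,0,0.05]
    - [0,0,0,0,0,0,0.05]
    - [0,0,0,0,0,0,0.05]

```text
clock: 40.5
position: [657.5, 178.9, 46.5]
ee_rot: [0.082, 0.997, 0.0, 0.001]
contact_force: [-0.2, -0.3, -3.0]
gripper_width: 18.6
grasp_force: 59.3
```

Run:
```python
from h import *
d=grab('side');s=arm.read_state();print(s['position'],s['ee_rot'])
u,v=proj(d,np.array([641,182,25])).astype(int)
cv2.imwrite('pics/c7.png',cv2.resize(d['image'][v-75:v+55,u-85:u+85,::-1],None,fx=4,fy=4))
```

```text
[657.61453009 179.01030411  46.88712744] [8.20005587e-02 9.96631866e-01 3.59012185e-04 8.37948018e-04]
```

View pics/c7.png

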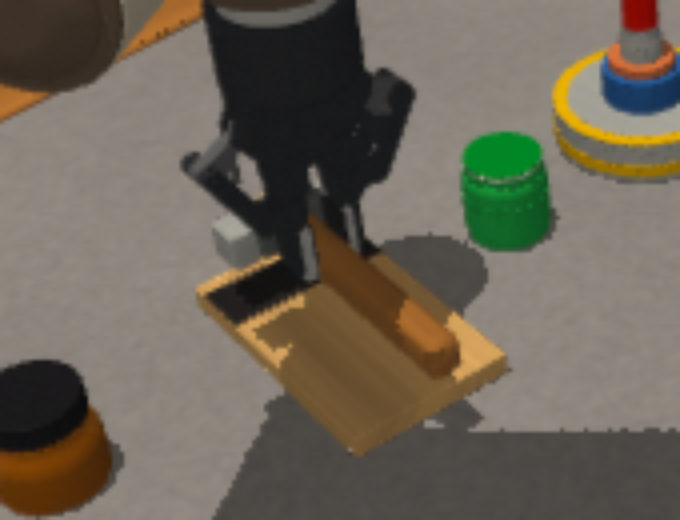

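The crop shows the hammer held level over the board, handle end at (430,350) toward the robot. I lower it.

Call:
servo_tool:
  plan:
    - [-0.0033,0.003,-0.03,0,0,0,0.05]
    - [0,0,-0.03,0,0,0,0.05]
    - [0,0,-0.015,0,0,0,0.05]
    - [0,0,-0.008,0,0,0,0.05]
    - [0,0,-0.004,0,0,0,0.05]
    - [0,0,-0.003,0,0,0,0.05]
    - [0,0,0,0,0,0,0.05]

```text
clock: 41.42
position: [656.2, 179.6, 19.7]
ee_rot: [0.082, 0.997, 0.0, 0.0]
contact_force: [-1.6, -0.9, 0.8]
gripper_width: 18.5
grasp_force: 59.9
```

Call:
servo_tool:
  plan:
    - [0,0,-0.003,0,0,0,0.05]
    - [0,0,0,0,0,0,0.05]
    - [0,0,0,0,0,0,0.3]
    - [0,0,0,0,0,0,0.5]
    - [0,0,0,0,0,0,0.5]
    - [0,0,0.05,0,0,0,0.5]
    - [0,0,0.08,0,0,0,0.5]
    - [0,0,0.1,0,0,0,0.5]
    - [0,0,0.1,0,0,0,0.5]
    - [0,0,0.1,0,0,0,0.5]
    - [0,0,0.1,0,0,0,0.5]
    - [-0.1,0,0,0,0,0,0.5]
    - [-0.1,0.03,0,0,0,0,0.5]
    - [-0.1,0.1,0,0,0,0,0.5]
    - [-0.1,0.15,0,0,0,0,0.5]
    - [-0.1,0.15,0,0,0,0,0.5]
    - [-0.1,0.15,0,0,0,0,0.5]
    - [0,0.15,0,0,0,0,0.5]
    - [0,0,0,0,0,0,0.5]
    - [0,0,0,0,0,0,0.5]

```text
clock: 43.92
position: [476.0, 398.4, 177.6]
ee_rot: [0.082, 0.997, 0.0, 0.0]
contact_force: [-0.4, -0.2, 0.6]
gripper_width: 42.7
grasp_force: 0.0
```

Run:
```python
from h import *
def rect(p): return [np.round(a,2) for a in cv2.minAreaRect(p[:,:2].astype(np.float32))]
for n in('top','side'):
    d=grab(n,n+'8.png');w=cloud(d);X,Y,Z=w[...,0],w[...,1],w[...,2]
    print(n,'punch',circ(d,'red',BL),'tin',circ(d,'green',(590,700,0,100)),'blank',circ(d,'copper',BL),'die',circ(d,'blue',BL,12))
    m=(X>500)&(X<760)&(abs(Y-185)<75)&(Z>30)&(Z<50)
    p=w[m];k=rect(p);s=cv2.cvtColor(d['image'],cv2.COLOR_RGB2HSV)[m][:,1];print('all',k,'head',rect(p[(s<70)&(p[:,0]>670)]),'handle',rect(p[(s>100)&(p[:,0]<660)]),np.percentile(p[:,2],[50,95]).round(1))
print(arm.read_state()['position'])
```

```text
top punch [640.8 -78.6 139.6  23.2  69. ] tin [641.2  51.7  57.7  47.7 283. ] blank [640.7 -78.4  65.2  41.1  56. ] die [641.2 -80.5  57.2  53.6  99. ]
all [array([629.7 , 198.26]), array([ 79.84, 178.29]), np.float64(68.64)] head [array([695.04, 172.53]), array([80.25, 27.29]), np.float64(78.99)] handle [array([598.56, 189.7 ]), array([ 20.72, 127.82]), np.float64(80.29)] [38.6 43.4]
side punch [640.2 -80.1 136.3  24.1  35. ] tin [640.7  51.2  54.7  50.5 186. ] blank [639.5 -74.7  61.6  43.   53. ] die [638.5 -78.7  52.7  52.1 108. ]
all [array([623.66, 171.68]), array([177.85,  76.37]), np.float64(0.19)] head [array([694.41, 172.65]), array([78.74, 26.35]), np.float64(81.47)] handle [array([597.06, 191.09]), array([ 20.37, 126.37]), np.float64(79.54)] [36.7 39.5]
[476.26879208 397.61140387 177.49480089]
```

View pics/top8.png

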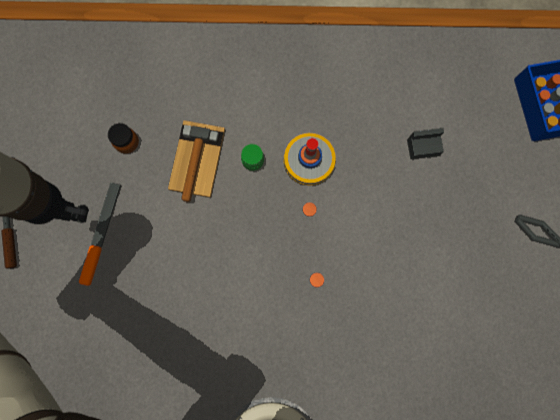

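View pics/side8.png

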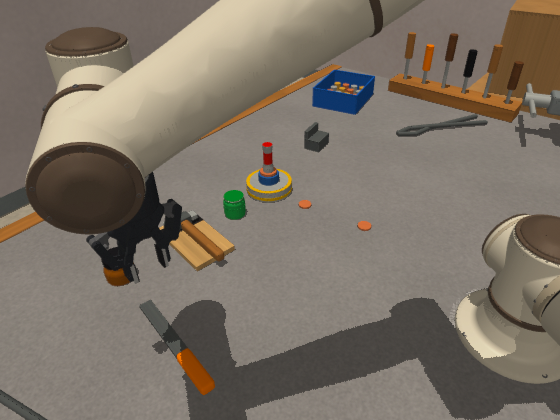

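Both views show everything in place: stack upright at (310,155) in the top view, tin midway at (252,156), hammer head on the strip at (203,132) with its handle toward the robot. The bystanders are unmoved and the arm is clear.

```bash
python3 -c "
from bench import arm
print(arm.job_done())"
```

```text
the job is handed in; nothing more can be done
None
```

I handed in the finished job at about 44 s: the die, blank and punch stand on the block to within about 2 mm of centre, the tin is midway, the hammer lies along the board with its head on the strip, and the file, jar and angle iron were not touched.

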